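# Load the viewing box and hold its index knob at the third click

### The job

Slide the loaded tray (an upright fin serves as its handle), with the lidded glass dish staying upright in it, fully home into the slot of the grey viewing box. Then turn the spring-return knob on top of the box clockwise (seen from above) from its rest to the third click, without running on towards the fourth, and keep holding it there: the knob springs back if let go, so the program finishes while the gripper still holds it. Leave the other things on the table where they are.

Things in the scene. Friction and masses are not known exactly. Their poses are not given: they have to be found in the camera images.
- viewer: Grey viewing box, screwed down, 102 mm deep (x) x 106 wide (y) x 56 high. Origin: centre of its underside, on the worktop, under the knob's upright axis. The tray slides in along its +x through the mouth in its -x face. Slot 76 mm wide, 34 high, no floor (the tray slides on the worktop), flared to about 90 mm over the first 18 mm, ending at a rear stop at x = +42 mm.
- slot_mouth (a point): Centre of the slot mouth: at x = -50 mm, y = 0 in the box's frame, 17 mm above the worktop; same axes as the box.
- tray_handle (a point): Centre of the loose steel tray's (180 g) upright black fin: 28 mm along the tray's x, 12 thick in y, 38 high; centre 23 mm and top 42 mm above the tray's underside, on a tongue 30 mm wide, 4 mm thick. +x points from the fin to the pan, z up. The pan's leading edge is 125 mm ahead of the fin. With the tray home the fin's centre is at x = -83 mm, y = 0 in the box's frame.
- tray_pan (a point): Centre of the floor of the tray's pan (90 mm in x, 72 mm in y, floor 4 mm thick, rim 11 mm high over all), 80 mm ahead of the fin's centre and 4 mm above the tray's underside; axes as the fin's. With the tray home it is at x = -3 mm in the box's frame.
- dish_center (a point): Centre of the lidded glass dish (54 mm across, 17 mm high, about 30 g) that stands loose in the tray's pan; z up.
- index_knob (a joint): Knob angle, rad: 0 at rest, growing clockwise seen from above, end stop 1.96. Click stops every 0.393 rad (22.5 degrees): first 0.393, second 0.785, third 1.178, fourth 1.571. A return spring (0.045 N m at rest, 0.08 at the third stop) with a click ripple of about 0.03 N m on top drives it back to 0 when let go.
- knob_grip (a point): Middle of the knob's black grip bar, on the knob's axis, 78 mm above the worktop. Bar 36 mm long (x), 12 thick (y), 28 high (64 to 92 mm above the worktop), on a disc 40 mm across. The point turns with the knob: x along the bar towards its white pointer line, z up; at rest x is 0.589 rad anticlockwise (from above) of the box's +x. Dark marks on the scale ring show the rest place and the stops.
- steel_cup: Bystander: small lidded steel cup 37 mm across, 37 mm high; origin under its centre.
- folding_loupe: Bystander: folding loupe 27 x 42 x 13 mm; origin under its centre.
- tweezers: Bystander: steel tweezers 118 mm long, lying; origin under the centre.
- paintbrush: Bystander: thin brush 157 mm long, lying; origin under the centre.
- spare_dish: Bystander: larger empty glass dish, 69 mm across, 17 mm high; origin under its centre.
- block: Bystander: white block 50 x 50 x 46 mm; origin under its centre.
- pencil: Bystander: pencil 136 mm long, lying; origin under the centre.
Things that resemble listed ones, but are neither listed nor needed, are in the scene too. Leave any blue look-alike of the part that bears dish_center alone.

How it is judged:
By the outcome, as a careful person would: the job done as asked, in the order asked, and still so for the second after the job is handed in, while the arm keeps its last pose, push and grip.
It also fails if it takes over 64 s, if anything falls off the work surface, if the arm or the gripper's body presses on something with over 40 N, if the wrist force passes 120 N, or if a joint passes its speed limit or range.

### The arm

A 6-joint arm with a two-finger parallel gripper is mounted at the origin on a cart in front of the work surface, level with it; the furniture and walls round the work are solid. World frame = base frame: x ahead of the robot, y to its left, z up, the work surface at z = 0. Lengths are in m, angles in degrees, forces in N, time in s.
With the tool pointing down it reaches from about 0.325 to 1 m from the base axis. Payload 5.1 kg.
Tool frame: the origin (TCP) lies at the very end of the fingers, on their centre line; the grasp point (between the pads) lies arm.grip_depth behind it (arm.grip_depth is the distance from the TCP to the grasp point, in m); z points along the fingers, y is the line along which they close (so a half turn about z gives the same grasp; the last joint's range is limited). The gripper opens to 85 mm and grips with 20 to 120 N. Pads are 22 mm wide; open, the fingers measure 114 mm over their backs; the gripper's body (76 mm by 85 mm) begins 54 mm behind the grasp point. The pads swing forward as they close: fully open they stand 13 mm farther back than shut.
Start: joints at [60.642, 7.093, 94.555, -0, 78.352, -4.733], TCP at [0.271, 0.591, 0.21] pointing down, gripper open.
Joint ranges: [-149.61, 149.61], [-58.7, 133.49], [1.44, 155.28], [-77.14, 257.14], [18.33, 153.61], [-166.67, 166.67]. Speed limits (degrees/s): [147.25, 147.25, 180, 180, 180, 180].

### API

Orientations are given as a 3x3 rotation matrix whose columns are the frame's x, y, z axes.
In Python, from bench import arm gives the robot as it stands.
- The arm moves only by the tool send_rows, never from a script. Its argument "rows" is a list of rows, each a list of 2 entries, a list of its own where there are three numbers: the shift along the tool's x, y, z in mm, then the turn, a rotation vector about the tool's x, y, z in rad. A call has 1 to 12 rows; each row is the pose to reach, as a shift and turn from the pose commanded when the call began, along the tool's axes at that moment; what a row does not reach only later rows make up. A row lasts 1/8 s, in which the tool goes at most 62.5 mm and 10.7 degrees, less where a joint would pass 70% of its speed; a pose out of reach is approached as far as the arm can. A call with a gripper value outside its range is refused whole. "hand" is the closure, from -1 (fully open) to 1 (shut), set as the call begins (left out, the last holds). The fingers move at their own pace and stop on an object; "squeeze" is the grip in N (left out, the last holds). Time passes only in rows, so rows that repeat a pose let the fingers close. It gives the time, the measured TCP pose, the force, the opening and the grip force at its end, in the units of the state.
- arm.get_state(): the state, without advancing time (a new reading comes with each control period).
- arm.snapshot(name): name is "side" or "top" or "wrist"; returns a dict with "frame" (384x512x3 uint8, red, green, blue), "fx", "fy", "cx", "cy" (pixels), "k1" (the pictures are not rectified: a ray, as slopes to the right and down, at radius r is drawn at 1 + k1 r^2 times it, then the intrinsics apply), "R" (3x3) and "t" (3): a world point X has camera coordinates R X + t. Camera axes: x right, y down, z forward; pixel columns grow to the right and rows downward; lengths in m; the calibration is good to about 2 mm. A picture is of the moment at which its call begins. There is no depth.
- arm.job_done(): hands the job in; it is judged then, once.
Trained networks look in a picture, given as the dict that the camera call returned (one of the last four; its "shot" number tells which), for a name from the list of things; names that differ only in an ending like _2 or _b are one class to them, and where a whole thing is asked for, a point or a joint stands for the part that bears it (a point fixed in the world has none). Each returns a list of dicts, best first, with "p" (0 to 1); they miss things now and then, are a little off and sometimes report something else, mostly with a low value. They report only what shows in the picture. A call takes as long as a camera call. They do not tell look-alikes from the thing itself.
- arm.masks_of(picture, query): "region" (384x512 bool, what is visible of it) and "pixel" ([column, row] in pixels, amid what is visible of it).
The state is a dict: "time_s": time; "q": joint angles; "joint_velocities": joint speeds; "joint_efforts": joint torques, N m; "tool_pos": TCP position; "orientation": TCP orientation; "ft_force": force on the tool from outside, world axes, zero at the start; "moment": the same for the moment, N m; "finger_gap": finger opening in m; "gripper_force": force on a finger pad.
Only numpy, scipy, OpenCV 4.12 (cv2) and the standard library are available. Lean on these libraries where they do the work, as an engineer would, in place of code of your own. Each camera call takes 0.05 s, during which the arm holds its last target. There are 200 camera calls.

## Working session

There is one attempt and no reset: what is moved stays moved. The work goes in short steps, Python scripts to look and compute and a tool call to move; the robot and the scene stay as the last step left them, time stands still between calls to the robot, and variables do not carry over. Pictures are saved under pics/ and viewed, at most 12 in all, crops included, and the job is handed in when it is done.

Besides the shell and the picture viewer there is one more tool, called by a JSON object that holds its "op" and its "data". send_rows: Moves the arm, as the interface text tells. Its arguments: {"type":"object","properties":{"rows":{"type":"array"},"hand":{"type":"number"},"squeeze":{"type":"number"}},"required":["rows"]}

```bash
mkdir -p pics; cat > h.py <<'E'
import numpy as np, cv2
from bench import arm
def ray(p,uv):
    d=np.array([(uv[0]-p["cx"])/p["fx"],(uv[1]-p["cy"])/p["fy"]]);s=d.copy()
    for _ in range(20): s=d/(1+p["k1"]*(s@s))
    R=np.array(p["R"]);t=np.array(p["t"]);return -R.T@t, R.T@np.array([s[0],s[1],1.])
def hit(p,uv,z):
    c,d=ray(p,uv);return c+d*(z-c[2])/d[2]
def proj(p,X):
    c=np.array(p["R"])@np.array(X)+np.array(p["t"]);s=c[:2]/c[2];s=s*(1+p["k1"]*(s@s))
    return np.array([s[0]*p["fx"]+p["cx"],s[1]*p["fy"]+p["cy"]])
def save(p,n,crop=None,k=1):
    f=np.array(p["frame"])[:,:,::-1]
    if crop: f=f[crop[1]:crop[3],crop[0]:crop[2]]
    cv2.imwrite("pics/"+n,cv2.resize(f,None,fx=k,fy=k,interpolation=cv2.INTER_CUBIC))
E
python3 - <<'E'
from h import *
print(arm.grip_depth, arm.get_state())
a={}
for n in("top","side"):
    p=arm.snapshot(n);a[n]=p
    print(n,p["fx"],p["k1"],-np.array(p["R"]).T@np.array(p["t"]))
    for q,z in(("viewer",.056),("tray_handle",.042),("tray_pan",.004),("dish_center",.017),("index_knob",.092),("block",.046),("spare_dish",.017),("steel_cup",.037)):
        for r in arm.masks_of(p,q)[:3]:
            print(n,q,round(r["p"],2),np.round(r["pixel"]),np.round(hit(p,r["pixel"],z),3),r["region"].sum())
f=np.vstack([np.array(a[n]["frame"]) for n in a])
save(a["top"],"top.png",k=1.5);save(a["side"],"side.png",k=1.5)
E
```

```text
0.0187 {'time_s': 0.0, 'q': array([ 6.06407289e+01,  7.13528719e+00,  9.46321984e+01,  1.17491538e-04,
        7.83490007e+01, -4.73314359e+00]), 'joint_velocities': array([-0.04794065,  0.04975357,  0.03494041, -0.04930955, -0.10877194,
       -0.08521951]), 'joint_efforts': array([ 6.29414189e-04, -4.23626161e+01, -3.65447474e+01, -1.22703366e-05,
        7.03504353e-03,  5.04392892e-05]), 'tool_pos': array([0.27057502, 0.59031798, 0.20865223]), 'orientation': array([[-9.09045928e-01,  4.16694738e-01, -9.98531164e-04],
       [ 4.16695899e-01,  9.09044218e-01, -1.77096016e-03],
       [ 1.69759202e-04, -2.02596796e-03, -9.99997933e-01]]), 'ft_force': array([0.67369619, 0.60112201, 0.63739145]), 'moment': array([0.02145081, 0.03767675, 0.01319113]), 'gripper_force': 0.0, 'finger_gap': 0.08547225460383222}
top 461.3917564700455 -0.11408255353681872 [0.42513884 0.01138923 1.23315567]
top viewer 0.95 [267. 162.] [ 0.607 -0.03   0.056] 1640
top tray_handle 0.68 [331. 235.] [ 0.422 -0.203  0.042] 890
top tray_handle 0.38 [269. 161.] [ 0.612 -0.038  0.042] 186
top tray_pan 0.89 [328. 238.
[... 455 characters left out ...]
8.] [ 0.679 -0.214  0.037] 149
side 350.96595309267246 -0.04834684769161274 [ 0.3325995  -0.6821279   0.58031271]
side viewer 0.92 [281. 204.] [ 0.608 -0.059  0.056] 1483
side tray_handle 0.66 [214. 285.] [ 0.401 -0.24   0.042] 1016
side tray_pan 0.9 [217. 282.] [ 0.413 -0.204  0.004] 1277
side dish_center 0.76 [220. 210.] [0.47  0.01  0.017] 292
side dish_center 0.71 [227. 269.] [ 0.438 -0.188  0.017] 505
side dish_center 0.7 [296. 288.] [ 0.559 -0.276  0.017] 568
side index_knob 0.75 [280. 195.] [ 0.601 -0.067  0.092] 186
side block 0.67 [276. 172.] [0.655 0.099 0.046] 383
side spare_dish 0.98 [187. 242.] [ 0.371 -0.08   0.017] 668
side steel_cup 0.72 [338. 258.] [ 0.666 -0.245  0.037] 229
```

View pics/top.png

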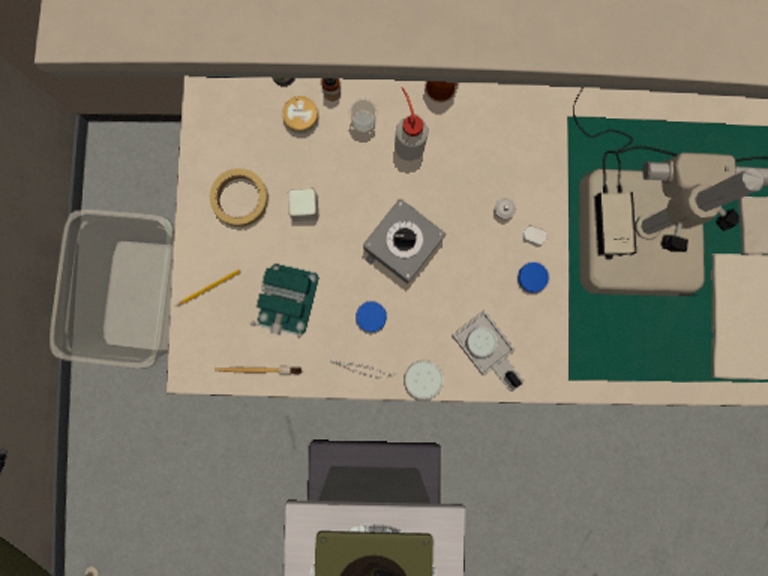

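View pics/side.png

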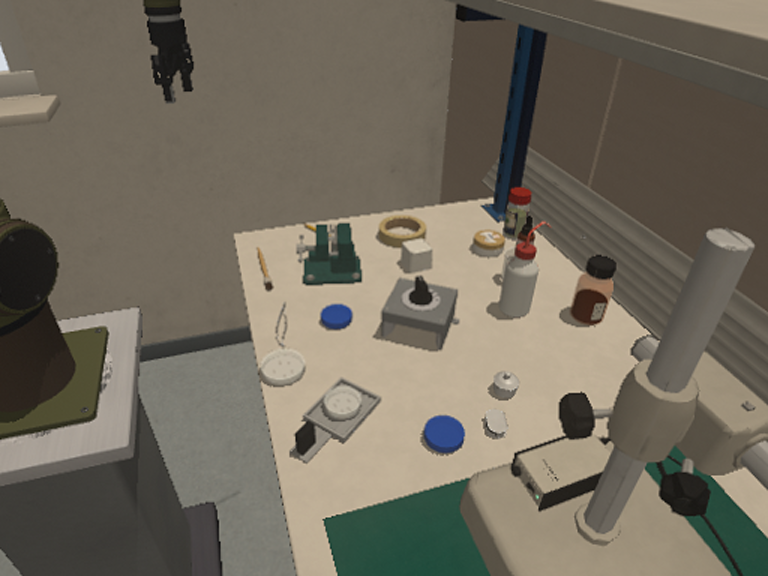

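The top view shows the box (px ~403,240 in the 1.5× picture), its mouth facing lower right. The loaded tray is at lower right, with its fin at (513,380) and pan at (482,340). The blue discs are the look-alikes. The path from tray to mouth is free. Next I'll get rough yaws and move over the tray.

```bash
python3 - <<'E'
from h import *
p=arm.snapshot("top")
C=np.array([hit(p,np.array(c)/1.5,.056) for c in((400,200),(445,237),(405,283),(363,243))])
print(np.round(C,3),C.mean(0))
c=C.mean(0)
for i in range(4):
    e=C[(i+1)%4]-C[i];print(np.linalg.norm(e),np.degrees(np.arctan2(e[1],e[0])))
f=hit(p,np.array((513,380))/1.5,.042);d=hit(p,np.array((482,342))/1.5,.017)
T=np.array([hit(p,np.array(c)/1.5,.011) for c in((452,335),(484,312),(517,353),(484,378))])
print(f,d,np.round(T,3),T.mean(0),np.degrees(np.arctan2(*(T.mean(0)-f)[[1,0]])))
w=arm.snapshot("wrist");s=arm.get_state();R=np.array(s["orientation"])
print("cam in tool",R.T@(-np.array(w["R"]).T@np.array(w["t"])-s["tool_pos"]),"cam axes in tool\n",np.round(R.T@np.array(w["R"]).T,2),w["fx"])
E
```

```text
[[ 0.681 -0.029  0.056]
 [ 0.619 -0.108  0.056]
 [ 0.537 -0.041  0.056]
 [ 0.604  0.033  0.056]] [ 0.61048201 -0.03612774  0.056     ]
0.1007825609580131 -128.38965510113337
0.10556016289221212 140.46473758390908
0.09963590174401282 47.67876179049753
0.09871019868886208 -38.81300944526556
[ 0.37597561 -0.23130026  0.042     ] [ 0.44042245 -0.18042305  0.017     ] [[ 0.452 -0.128  0.011]
 [ 0.494 -0.184  0.011]
 [ 0.422 -0.244  0.011]
 [ 0.377 -0.186  0.011]] [ 0.43623508 -0.18552654  0.011     ] 37.22068300088657
cam in tool [ 8.14191281e-02  1.30116008e-04 -1.64360345e-01] cam axes in tool
 [[ 0.   -0.95 -0.32]
 [ 1.    0.    0.  ]
 [-0.   -0.32  0.95]] 280.4358113970401
```

```bash
cat >> h.py <<'E'
from scipy.spatial.transform import Rotation as Ro
def rel(pos,yaw,s=None):
    s=s or arm.get_state();R=np.array(s["orientation"]);c,n=np.cos(np.radians(yaw)),np.sin(np.radians(yaw))
    T=np.array([[c,n,0],[n,-c,0],[0,0,-1.]])
    print([np.round(1e3*R.T@(np.array(pos)-s["tool_pos"]),1).tolist(),np.round(Ro.from_matrix(R.T@T).as_rotvec(),3).tolist()])
E
python3 - <<'E'
from h import *
rel((.45,.2,.22),95);rel((.376,-.231,.17),38)
E
```

```text
[[-325.7, -280.7, -10.1], [-0.0, 0.0, 1.054]]
[[-438.0, -703.3, 40.0], [-0.0, 0.0, 2.049]]
```

{"op": "send_rows", "data": {"rows": [[[-326,-281,-10],[0,0,1.05]],[[-326,-281,-10],[0,0,1.05]],[[-326,-281,-10],[0,0,1.05]],[[-326,-281,-10],[0,0,1.05]],[[-326,-281,-10],[0,0,1.05]],[[-326,-281,-10],[0,0,1.05]],[[-326,-281,-10],[0,0,1.05]],[[-438,-703,40],[0,0,2.05]],[[-438,-703,40],[0,0,2.05]],[[-438,-703,40],[0,0,2.05]],[[-438,-703,40],[0,0,2.05]],[[-438,-703,40],[0,0,2.05]]], "hand": -1}}

```text
time_s: 2.5
tool_pos: [0.397, -0.1083, 0.1847]
orientation: [[0.753, 0.658, 0.002], [0.658, -0.753, -0.001], [0.001, 0.002, -1.0]]
ft_force: [1.0, 0.7, -0.8]
finger_gap: 0.0853
gripper_force: 0.0
```

```bash
python3 - <<'E'
from h import *
s=arm.get_state();print(s["time_s"],s["tool_pos"],s["ft_force"])
rel((.376,-.231,.17),38)
E
```

```text
2.5 [ 0.39697032 -0.10827677  0.18466757] [ 0.97803726  0.65133035 -0.78919546]
[[-96.6, 78.6, 14.7], [0.002, -0.001, 0.055]]
```

{"op": "send_rows", "data": {"rows": [[[-97,79,15],[0,0,0.055]],[[-97,79,15],[0,0,0.055]],[[-97,79,15],[0,0,0.055]],[[-97,79,15],[0,0,0.055]]]}}

```text
time_s: 3.0
tool_pos: [0.3771, -0.2298, 0.1694]
orientation: [[0.785, 0.62, -0.0], [0.62, -0.785, 0.001], [0.0, -0.0, -1.0]]
ft_force: [-0.3, 0.2, -1.1]
finger_gap: 0.0852
gripper_force: 0.0
```

```bash
python3 - <<'E'
from h import *
s=arm.get_state();print(s["time_s"],s["tool_pos"],s["q"])
w=arm.snapshot("wrist");save(w,"w1.png",k=1.5)
for q,z in(("viewer",.056),("tray_handle",.042),("tray_pan",.004),("dish_center",.017),("index_knob",.092)):
    for r in arm.masks_of(w,q)[:2]:
        print(q,round(r["p"],2),np.round(r["pixel"]),np.round(hit(w,r["pixel"],z),3),r["region"].sum())
E
```

```text
3.0 [ 0.37705487 -0.22983375  0.16935493] [-3.83517618e+01 -1.90698579e+01  1.22585884e+02  2.35363650e-02
  7.65033352e+01  1.33521867e+01]
tray_handle 0.72 [261. 129.] [ 0.425 -0.201  0.042] 4531
tray_pan 0.74 [264. 125.] [ 0.427 -0.203  0.004] 4295
dish_center 0.7 [255. 100.] [ 0.443 -0.178  0.017] 2060
```

View pics/w1.png

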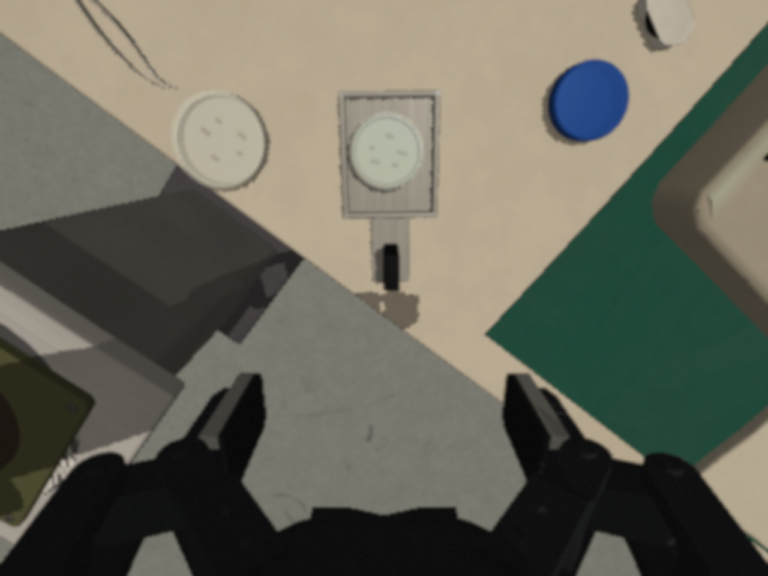

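The wrist view shows the tray straight ahead: pan corners at about (338,91), (440,91), (437,217), (342,217), the dish at (387,150), and the fin between rows 245 and 290 at column 391.

```bash
python3 - <<'E'
from h import *
w=arm.snapshot("wrist")
T=np.array([hit(w,np.array(c)/1.5,.011) for c in((338.5,90.5),(440,90.5),(437.5,217),(342,217))])
print(np.round(T,4))
for i in range(4):
    e=T[(i+1)%4]-T[i];print(np.linalg.norm(e),np.degrees(np.arctan2(e[1],e[0])))
m=T.mean(0)
fr=hit(w,np.array((391,290.5))/1.5,.042);print("fin rear top",fr)
yaw=np.arctan2(*(T[0]+T[1]-T[2]-T[3])[[1,0]]);u=np.array([np.cos(yaw),np.sin(yaw),0]);print(np.degrees(yaw),m,"fin",m-.08*u,fr+.014*u)
a=arm.get_state();g=np.array(a["orientation"]).T@(fr+.014*u-a["tool_pos"]);print(g)
E
```

```text
[[ 0.4554 -0.1278  0.011 ]
 [ 0.5    -0.1837  0.011 ]
 [ 0.4311 -0.2406  0.011 ]
 [ 0.3855 -0.1834  0.011 ]]
0.07158517825837153 -51.413220128557036
0.08939470589134065 -140.47874590498938
0.07315923080606722 128.5568942571486
0.0893447318681213 38.512319359399825
fin rear top [ 0.37038375 -0.24305853  0.042     ]
39.01692777562594 [ 0.44300909 -0.18386212  0.011     ] fin [ 0.38085229 -0.23422611  0.011     ] [ 0.38126119 -0.23424483  0.042     ]
[-0.00041344  0.00634     0.12755595]
```

```bash
python3 - <<'E'
from h import *
rel((.381,-.234,.011),39)
E
```

```text
[[-0.5, 6.0, 158.6], [0.0, -0.0, -0.009]]
```

{"op": "send_rows", "data": {"rows": [[[0,6,60],[0,0,-0.01]],[[0,6,110],[0,0,-0.01]],[[0,6,145],[0,0,-0.01]],[[0,6,158],[0,0,-0.01]],[[0,6,158],[0,0,-0.01]]]}}

```text
time_s: 3.98
tool_pos: [0.3809, -0.2342, 0.0113]
orientation: [[0.778, 0.629, -0.001], [0.629, -0.778, 0.001], [-0.0, -0.001, -1.0]]
ft_force: [-0.4, 0.2, -0.6]
finger_gap: 0.0856
gripper_force: 0.0
```

{"op": "send_rows", "data": {"rows": [[[0,0,0],[0,0,0]],[[0,0,0],[0,0,0]],[[0,0,0],[0,0,0]],[[0,0,0],[0,0,0]],[[0,0,0],[0,0,0]],[[0,0,0],[0,0,0]],[[0,0,0],[0,0,0]],[[0,0,0],[0,0,0]]], "hand": 1, "squeeze": 30}}

```text
time_s: 4.97
tool_pos: [0.3812, -0.2348, 0.0119]
orientation: [[0.778, 0.628, 0.0], [0.628, -0.778, -0.0], [0.0, 0.0, -1.0]]
ft_force: [-1.6, 1.3, 6.1]
finger_gap: 0.011
gripper_force: 30.3
```

```bash
python3 - <<'E'
from h import *
s=arm.get_state();print(s["time_s"],s["tool_pos"],s["ft_force"],s["moment"],s["q"])
w=arm.snapshot("wrist");save(w,"w2.png",k=1.5)
E
```

```text
4.975 [ 0.38119749 -0.23480496  0.01192719] [-1.58474523  1.33148394  6.11492641] [0.18139909 0.26002503 0.06601629] [-3.85053384e+01 -6.45874773e+00  1.28810906e+02 -4.07845844e-03
  5.76208513e+01  1.25752126e+01]
```

View pics/w2.png

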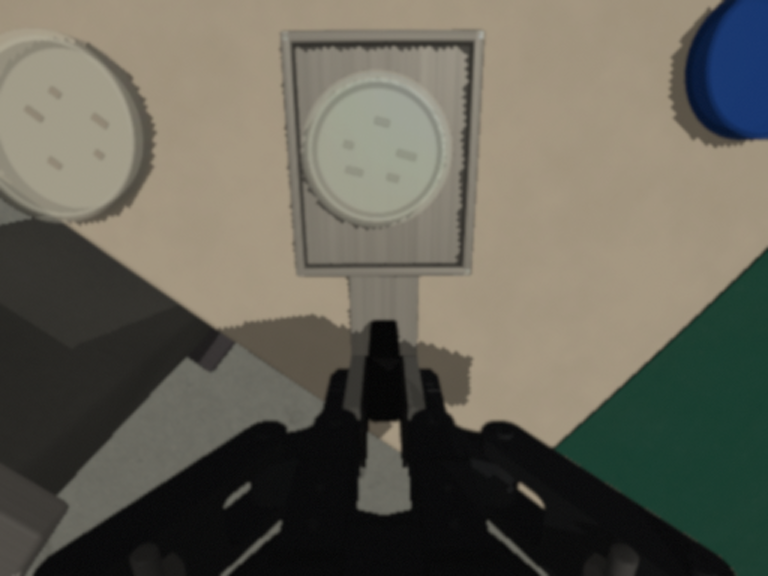

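The fin is held (11 mm gap, 30 N) and the dish is upright in the pan. Next I slide the tray on the worktop to just before the mouth.

```bash
python3 - <<'E'
from h import *
rel((.4814,-.189,.0119),50)
E
```

```text
[[106.8, 27.4, 0.0], [0.0, 0.0, -0.193]]
```

{"op": "send_rows", "data": {"rows": [[[4,1,0],[0,0,-0.007]],[[12,3,0],[0,0,-0.022]],[[23,6,0],[0,0,-0.041]],[[34,9,0],[0,0,-0.061]],[[45,12,0],[0,0,-0.081]],[[56,14,0],[0,0,-0.101]],[[67,17,0],[0,0,-0.121]],[[78,20,0],[0,0,-0.141]],[[89,23,0],[0,0,-0.161]],[[98,25,0],[0,0,-0.177]],[[104,27,0],[0,0,-0.188]],[[107,27.5,0],[0,0,-0.193]]]}}

```text
time_s: 6.52
tool_pos: [0.4817, -0.1894, 0.0119]
orientation: [[0.642, 0.766, -0.0], [0.766, -0.642, -0.002], [-0.001, 0.001, -1.0]]
ft_force: [-4.3, -2.6, 6.3]
finger_gap: 0.0107
gripper_force: 30.3
```

```bash
python3 - <<'E'
from h import *
s=arm.get_state();print(s["time_s"],s["tool_pos"],s["ft_force"])
w=arm.snapshot("wrist");save(w,"w3.png",k=1.5)
for c in((.610,-.036,.056),(.610,-.036,.092)): print(proj(w,c)*1.5)
E
```

```text
6.525 [ 0.48168678 -0.18938427  0.01189881] [-4.29382409 -2.61514293  6.31846041]
[ 378.94432204 -373.29013869]
[ 378.91504176 -344.4872352 ]
```

View pics/w3.png

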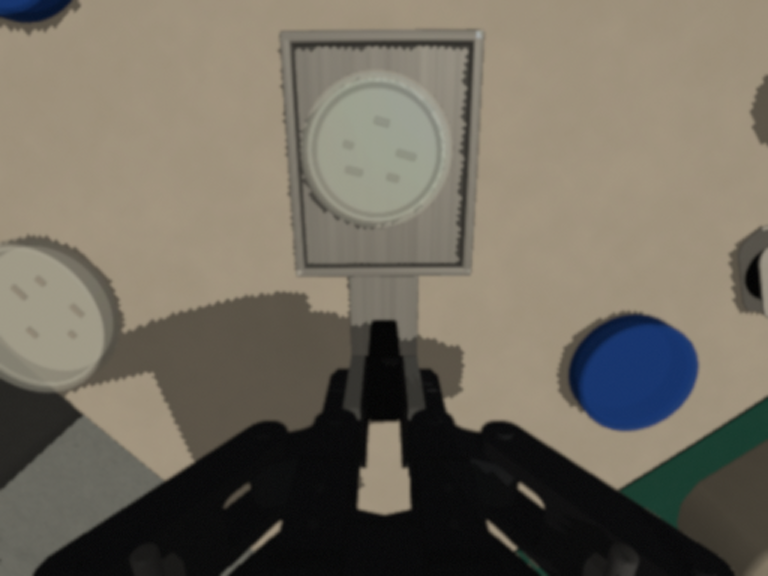

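The tray came along unchanged. The box is not in the wrist view, so I fit its pose from the top and side masks and check with an overlay.

```bash
cat > fit.py <<'E'
from h import *
from scipy.optimize import minimize
P=[arm.snapshot(n) for n in("top","side")];M=[]
for p in P: M.append(arm.masks_of(p,"viewer")[0]["region"])
def sil(p,v,K=4):
    c,s=np.cos(v[2]),np.sin(v[2]);im=np.zeros((384*K,512*K),np.uint8)
    box=[(sx*.051,sy*.053,z) for sx in(-1,1) for sy in(-1,1) for z in(0,.056)]
    a=np.radians(np.arange(0,360,20));b=.589
    bar=[(x*np.cos(b)-y*np.sin(b),x*np.sin(b)+y*np.cos(b),z) for x in(-.018,.018) for y in(-.006,.006) for z in(.064,.092)]
    dk=[(.02*np.cos(t),.02*np.sin(t),z) for t in a for z in(.056,.064)]
    for pts in(box,bar,dk):
        uv=np.array([proj(p,(v[0]+c*x-s*y,v[1]+s*x+c*y,z)) for x,y,z in pts])
        cv2.fillConvexPoly(im,cv2.convexHull(np.round((uv+.5)*K).astype(np.int32)),255)
    return cv2.resize(im,(512,384),interpolation=cv2.INTER_AREA)/255.
def cost(q,S):
    v=np.array([q[0]/100,q[1]/100,q[2]/10]);return sum(np.abs(sil(P[i],v)-M[i]).sum()/M[i].sum() for i in S)
for S in((0,),(1,),(0,1)):
    r=minimize(cost,[61,-3.6,8.7],args=(S,),method="Nelder-Mead",options=dict(initial_simplex=[[61,-3.6,8.7],[61.5,-3.6,8.7],[61,-3.1,8.7],[61,-3.6,9.1]],xatol=.01,fatol=1e-4))
    print(S,r.x[:2]*10,np.degrees(r.x[2]/10),r.fun)
v=np.array([r.x[0]/100,r.x[1]/100,r.x[2]/10])
out=[]
for p,c in zip(P,((210,110,340,230),(230,150,360,270))):
    f=cv2.resize(np.array(p["frame"])[c[1]:c[3],c[0]:c[2],::-1],None,fx=3,fy=3,interpolation=cv2.INTER_CUBIC)
    C,s=np.cos(v[2]),np.sin(v[2])
    for z in(0,.056):
        pts=np.array([(proj(p,(v[0]+C*x-s*y,v[1]+s*x+C*y,z))-c[:2]+.5)*3 for x,y in((-.051,-.053),(.051,-.053),(.051,.053),(-.051,.053))])
        cv2.polylines(f,[np.round(pts).astype(np.int32)],True,(0,0,255),1)
    out.append(f)
cv2.imwrite("pics/fit.png",np.hstack(out))
E
python3 fit.py
```

```text
(0,) [614.13783763 -36.36860596] 52.68935373945869 0.04187739463601533
(1,) [630.87118325 -23.77168115] 49.57885336337091 0.5897687074829931
(0, 1) [614.26504383 -36.7077386 ] 52.997319166680676 0.6574406682213115
```

View pics/fit.png

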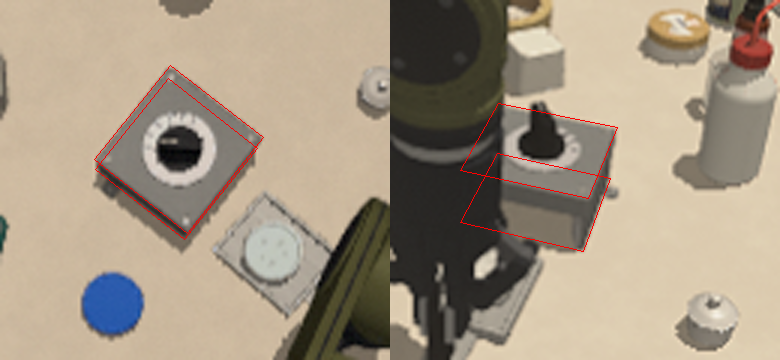

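```bash
python3 - <<'E'
from h import *
p=arm.snapshot("top");s=arm.get_state();u=np.array(s["orientation"])[:,0];n=-np.array(s["orientation"])[:,1]
f=s["tool_pos"]
for k,c in((1,(213.5,248.5)),(-1,(264,193.5))):
    print(hit(p,(210+c[0]/3-.3,110+c[1]/3-.3),.011), f+.125*u+k*.036*n)
b=np.array([.614,-.0364]);y=np.radians(52.8);x=np.array([np.cos(y),np.sin(y)])
for d in(.2,.17,.13,.083): rel([*(b-d*x),.0119],52.8)
E
```

```text
[ 0.53208409 -0.07185002  0.011     ] [ 0.53475672 -0.07033468  0.01184543]
[ 0.58245858 -0.11592782  0.011     ] [ 0.58990344 -0.11662536  0.01195357]
[[2.2, 12.7, 0.0], [0.001, 0.0, -0.049]]
[[32.1, 11.2, 0.0], [0.001, 0.0, -0.049]]
[[72.1, 9.3, 0.0], [0.001, 0.0, -0.049]]
[[119.0, 6.9, 0.0], [0.001, 0.0, -0.049]]
```

The top camera seems to read about 5 mm low in x against the arm, which matters for the fit. I release the tray, look at the box from the wrist camera, and come back.

{"op": "send_rows", "data": {"rows": [[[0,0,0],[0,0,0]],[[0,0,0],[0,0,0]],[[0,0,0],[0,0,0]],[[0,0,0],[0,0,0]],[[0,0,-30],[0,0,0]],[[0,0,-80],[0,0,0]],[[0,0,-140],[0,0,0]],[[30,5,-190],[0,0,-0.05]],[[70,10,-220],[0,0,-0.05]],[[100,10,-230],[0,0,-0.05]],[[100,10,-230],[0,0,-0.05]],[[100,10,-230],[0,0,-0.05]]], "hand": -1}}

```text
time_s: 8.32
tool_pos: [0.5527, -0.1187, 0.2403]
orientation: [[0.604, 0.797, -0.002], [0.797, -0.604, 0.0], [-0.001, -0.001, -1.0]]
ft_force: [-0.5, -0.5, -0.5]
finger_gap: 0.0854
gripper_force: 0.0
```

```bash
sed -i 's/for n in("top","side")\]/for n in("wrist",)]/; s/for S in(.*$/for S in((0,),):/; s/zip(P.*$/zip(P,((0,0,512,384),)):/; s/fx=3,fy=3/fx=1.5,fy=1.5/; s/+.5)\*3/+.5)*1.5/; s/fit.png/fit2.png/' fit.py; python3 fit.py; python3 -c "
from h import *
s=arm.get_state();print(s['time_s'],s['tool_pos'],s['orientation'][0])
w=arm.snapshot('wrist')
for q,z in (('index_knob',.092),('tray_pan',.011),('dish_center',.017)):
  for r in arm.masks_of(w,q)[:2]: print(q,r['p'],hit(w,r['pixel'],z))"
```

```text
(0,) [615.31109008 -37.94393789] 53.43242795266795 0.04047957975661543
8.425 [ 0.55238092 -0.11909887  0.24015417] [ 0.60474679  0.79641527 -0.00200965]
index_knob 0.73 [ 0.61344631 -0.03932982  0.092     ]
tray_pan 0.57 [ 0.51861747 -0.15133122  0.011     ]
dish_center 0.93 [ 0.56684392 -0.26495082  0.017     ]
dish_center 0.81 [ 0.53154417 -0.12556346  0.017     ]
```

View pics/fit2.png

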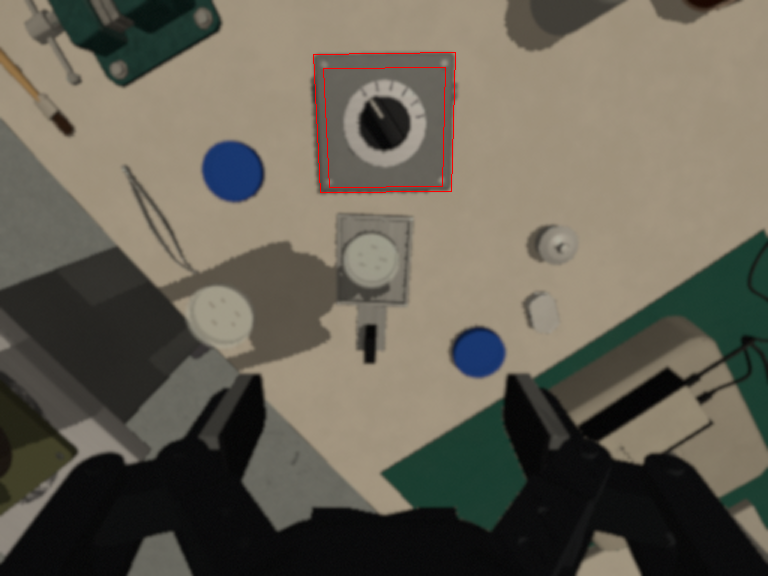

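```bash
python3 - <<'E'
from h import *
w=arm.snapshot("wrist")
T=np.array([hit(w,np.array(c)/1.5,.011) for c in((337.5,213),(412.5,216),(408.5,303),(335.5,300.5))])
m=T.mean(0);e=T[0]+T[1]-T[2]-T[3];print(m,np.degrees(np.arctan2(e[1],e[0])))
e/=np.linalg.norm(e);fr=hit(w,np.array((370.5,363))/1.5,.042);print("fin",m-.08*e,fr+.014*e)
B=np.array([hit(w,np.array(c)/1.5,.056) for c in((314,53.5),(455,53),(451,190.5),(320.5,192))]);print(B.mean(0))
for i in range(4):
    d=B[(i+1)%4]-B[i];print(np.linalg.norm(d),np.degrees(np.arctan2(d[1],d[0])))
rel((.4817,-.1894,.012),50)
E
```

```text
[ 0.53533503 -0.12788107  0.011     ] 50.514467379173375
fin [ 0.48446436 -0.18962388  0.011     ] [ 0.4844868  -0.19115856  0.042     ]
[ 0.61629701 -0.03916199  0.056     ]
0.10529502944054688 -36.95657445172527
0.10123856514265026 -126.28049351547489
0.10621720719328608 143.5132081031551
0.10210278205445551 53.19828487113818
[[-99.2, -14.1, 229.1], [-0.0, 0.0, 0.049]]
```

{"op": "send_rows", "data": {"rows": [[[-30,-4,20],[0,0,0.049]],[[-80,-12,50],[0,0,0.049]],[[-99,-14,90],[0,0,0.049]],[[-99,-14,140],[0,0,0.049]],[[-99,-14,190],[0,0,0.049]],[[-99,-14,220],[0,0,0.049]],[[-99,-14,229],[0,0,0.049]],[[-99,-14,229],[0,0,0.049]]]}}

```text
time_s: 9.68
tool_pos: [0.4826, -0.1892, 0.0126]
orientation: [[0.642, 0.766, 0.0], [0.766, -0.642, -0.0], [0.0, 0.0, -1.0]]
ft_force: [-0.4, -0.1, -0.6]
finger_gap: 0.0852
gripper_force: 0.0
```

{"op": "send_rows", "data": {"rows": [[[0,0,0],[0,0,0]],[[0,0,0],[0,0,0]],[[0,0,0],[0,0,0]],[[0,0,0],[0,0,0]],[[0,0,0],[0,0,0]],[[0,0,0],[0,0,0]],[[0,0,0],[0,0,0]],[[0,0,0],[0,0,0]]], "hand": 1, "squeeze": 30}}

```text
time_s: 10.68
tool_pos: [0.4827, -0.1891, 0.0128]
orientation: [[0.642, 0.766, 0.0], [0.766, -0.642, -0.0], [0.0, 0.0, -1.0]]
ft_force: [0.2, -0.1, 5.7]
finger_gap: 0.0109
gripper_force: 30.4
```

```bash
python3 - <<'E'
from h import *
b=np.array([.6135,-.0378]);y=np.radians(53.3);x=np.array([np.cos(y),np.sin(y)])
for d in(.2,.083): rel([*(b-d*x),.012],53.3)
E
```

```text
[[0.3, 14.4, 0.8], [0.0, -0.0, -0.057]]
[[117.1, 7.8, 0.9], [0.0, -0.0, -0.057]]
```

{"op": "send_rows", "data": {"rows": [[[0,4,0],[0,0,-0.015]],[[0,9,0],[0,0,-0.035]],[[0,14.4,0],[0,0,-0.057]],[[0,14.4,0],[0,0,-0.057]],[[8,14,0],[0,0,-0.057]],[[16,13.5,0],[0,0,-0.057]],[[24,13,0],[0,0,-0.057]],[[32,12.6,0],[0,0,-0.057]],[[38,12.3,0],[0,0,-0.057]],[[40,12.1,0],[0,0,-0.057]]]}}

```text
time_s: 11.92
tool_pos: [0.518, -0.1664, 0.0129]
orientation: [[0.597, 0.802, 0.001], [0.802, -0.597, -0.001], [-0.001, 0.001, -1.0]]
ft_force: [-2.5, -3.1, 5.6]
finger_gap: 0.0112
gripper_force: 30.4
```

```bash
python3 - <<'E'
from h import *
s=arm.get_state();print(s["time_s"],s["tool_pos"],s["ft_force"],s["moment"])
w=arm.snapshot("wrist");t=arm.snapshot("top")
a=np.array(w["frame"])[:260];b=cv2.resize(np.array(t["frame"])[120:220,220:340],None,fx=2.6,fy=2.6,interpolation=cv2.INTER_CUBIC)
cv2.imwrite("pics/w5.png",np.hstack([a,b])[:,:,::-1][:, :800+24][:, 24:])
b=np.array([.6135,-.0378]);y=np.radians(53.3);x=np.array([np.cos(y),np.sin(y)])
rel([*(b-.083*x),.012],53.3)
E
```

```text
11.925 [ 0.51798538 -0.16643836  0.01286475] [-2.5288211  -3.12731887  5.57610645] [-0.53922871  0.38168491 -0.01790819]
[[77.1, -0.2, 0.8], [0.001, 0.0, 0.001]]
```

View pics/w5.png

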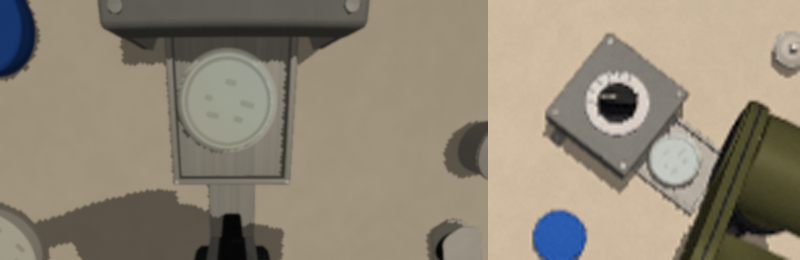

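The pan is centred in the flared mouth, with margins of about 15 px on either side. I advance.

{"op": "send_rows", "data": {"rows": [[[4,0,0],[0,0,0]],[[12,0,0],[0,0,0]],[[20,0,0],[0,0,0]],[[28,0,0],[0,0,0]],[[36,0,0],[0,0,0]],[[44,0,0],[0,0,0]],[[52,0,0],[0,0,0]],[[59,0,0],[0,0,0]],[[65,0,0],[0,0,0]],[[69,0,0],[0,0,0]],[[71,0,0],[0,0,0]],[[71,0,0],[0,0,0]]]}}

```text
time_s: 13.52
tool_pos: [0.5603, -0.1094, 0.0129]
orientation: [[0.597, 0.802, 0.001], [0.802, -0.597, -0.001], [-0.0, 0.001, -1.0]]
ft_force: [-1.7, -2.0, 5.2]
finger_gap: 0.0109
gripper_force: 30.4
```

{"op": "send_rows", "data": {"rows": [[[1.5,0,0],[0,0,0]],[[3,0,0],[0,0,0]],[[4.5,0,0],[0,0,0]],[[4.5,0,0],[0,0,0]]]}}

```text
time_s: 14.02
tool_pos: [0.5629, -0.1059, 0.0128]
orientation: [[0.597, 0.802, 0.0], [0.802, -0.597, -0.001], [-0.001, 0.001, -1.0]]
ft_force: [-2.0, -2.4, 6.5]
finger_gap: 0.0112
gripper_force: 30.5
```

{"op": "send_rows", "data": {"rows": [[[1,0,0],[0,0,0]],[[2,0,0],[0,0,0]],[[2,0,0],[0,0,0]]]}}

```text
time_s: 14.4
tool_pos: [0.564, -0.1044, 0.0129]
orientation: [[0.597, 0.802, 0.0], [0.802, -0.597, -0.001], [-0.001, 0.001, -1.0]]
ft_force: [-2.7, -2.6, 5.6]
finger_gap: 0.0111
gripper_force: 30.5
```

{"op": "send_rows", "data": {"rows": [[[1,0,0],[0,0,0]],[[2,0,0],[0,0,0]],[[2,0,0],[0,0,0]]]}}

```text
time_s: 14.78
tool_pos: [0.5652, -0.1028, 0.0128]
orientation: [[0.597, 0.802, 0.0], [0.802, -0.597, -0.001], [-0.001, 0.001, -1.0]]
ft_force: [-2.9, -3.1, 6.8]
finger_gap: 0.0111
gripper_force: 30.5
```

{"op": "send_rows", "data": {"rows": [[[1,0,0],[0,0,0]],[[1,0,0],[0,0,0]]]}}

```text
time_s: 15.02
tool_pos: [0.5657, -0.1021, 0.0129]
orientation: [[0.597, 0.802, 0.0], [0.802, -0.597, -0.001], [-0.001, 0.001, -1.0]]
ft_force: [-3.1, -3.5, 6.6]
finger_gap: 0.0108
gripper_force: 30.5
```

{"op": "send_rows", "data": {"rows": [[[1,0,0],[0,0,0]],[[2,0,0],[0,0,0]],[[2,0,0],[0,0,0]]]}}

```text
time_s: 15.4
tool_pos: [0.5657, -0.1021, 0.0129]
orientation: [[0.597, 0.802, -0.003], [0.802, -0.597, -0.004], [-0.005, 0.0, -1.0]]
ft_force: [-6.7, -9.1, 8.2]
finger_gap: 0.0108
gripper_force: 30.8
```

{"op": "send_rows", "data": {"rows": [[[1,0,0],[0,0,0]],[[1.5,0,0],[0,0,0]],[[1.5,0,0],[0,0,0]]]}}

```text
time_s: 15.78
tool_pos: [0.5657, -0.1021, 0.0129]
orientation: [[0.596, 0.803, -0.005], [0.803, -0.596, -0.006], [-0.008, -0.0, -1.0]]
ft_force: [-10.2, -12.5, 11.2]
finger_gap: 0.0112
gripper_force: 31.0
```

Rigid stop reached: the position stays fixed while force rises to about 16 N, so the tray is home. I relax the push, release, lift, and look at the knob.

{"op": "send_rows", "data": {"rows": [[[-3.5,0,0],[0,0,0]],[[-3.5,0,0],[0,0,0]]]}}

```text
time_s: 16.02
tool_pos: [0.5658, -0.1021, 0.0128]
orientation: [[0.598, 0.802, 0.001], [0.802, -0.598, -0.001], [-0.0, 0.001, -1.0]]
ft_force: [-2.4, -2.2, 6.2]
finger_gap: 0.0105
gripper_force: 30.5
```

{"op": "send_rows", "data": {"rows": [[[0,0,0],[0,0,0]],[[0,0,0],[0,0,0]],[[0,0,0],[0,0,0]],[[0,0,0],[0,0,0]],[[0,0,-30],[0,0,0]],[[0,0,-80],[0,0,0]],[[0,0,-140],[0,0,0]],[[0,0,-190],[0,0,0]],[[0,0,-190],[0,0,0]]], "hand": -1}}

```text
time_s: 17.15
tool_pos: [0.5686, -0.1024, 0.2088]
orientation: [[0.597, 0.802, 0.011], [0.802, -0.597, -0.003], [0.004, 0.01, -1.0]]
ft_force: [1.1, 0.4, -0.1]
finger_gap: 0.0857
gripper_force: 0.0
```

```bash
python3 - <<'E'
from h import *
s=arm.get_state();print(s["time_s"],s["tool_pos"])
rel((.615,-.036,.21),87)
E
```

```text
17.15 [ 0.56863979 -0.10235835  0.20884639]
[[80.9, -2.5, -0.9], [0.011, -0.001, -0.588]]
```

{"op": "send_rows", "data": {"rows": [[[40,0,0],[0,0,-0.3]],[[81,0,0],[0,0,-0.588]],[[81,0,0],[0,0,-0.588]],[[81,0,0],[0,0,-0.588]],[[81,0,0],[0,0,-0.588]],[[81,0,0],[0,0,-0.588]]]}}

```text
time_s: 17.9
tool_pos: [0.6136, -0.037, 0.2021]
orientation: [[0.055, 0.999, -0.0], [0.999, -0.055, 0.0], [0.0, -0.0, -1.0]]
ft_force: [-0.4, 1.2, -0.4]
finger_gap: 0.0853
gripper_force: 0.0
```

```bash
python3 - <<'E'
from h import *
s=arm.get_state();print(s["time_s"],s["tool_pos"],s["orientation"],s["q"])
w=arm.snapshot("wrist");save(w,"w6.png",k=1.5)
print(1.5*proj(w,(.615,-.036,.092)),1.5*proj(w,(.615,-.036,.064)))
E
```

```text
17.9 [ 0.61360951 -0.03702825  0.20206593] [[ 5.46157669e-02  9.98507360e-01 -4.13387949e-04]
 [ 9.98507444e-01 -5.46157446e-02  6.50874508e-05]
 [ 4.24128080e-05 -4.16325746e-04 -9.99999912e-01]] [-8.45558813e+00  3.00154224e+00  9.96851349e+01  2.11069639e-04
  7.73372991e+01 -5.32482421e+00]
[383.70004874 275.55710889] [383.68215979 264.87005972]
```

View pics/w6.png

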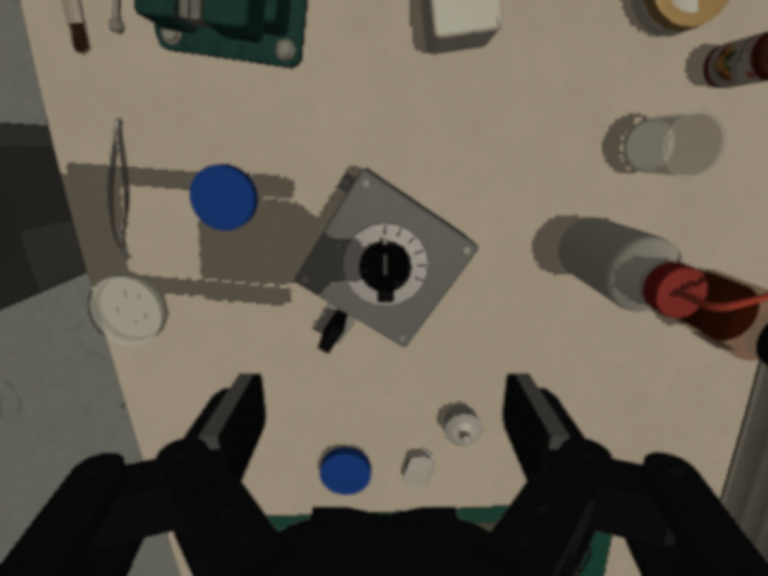

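The view shows the knob disc at (385,265), right where I predicted it, with the bar parallel to the tool's x. The fin stays at the mouth. I check the clearance to the wash bottle for the turn.

```bash
python3 - <<'E'
from h import *
w=arm.snapshot("wrist")
print(hit(w,np.array((570,235))/1.5,.0),hit(w,np.array((565,260))/1.5,0.))
# cap & straw: triangulate wrist vs top(initial view pixels)
t=arm.snapshot("top")
def tri(a,b):
    c1,d1=ray(w,np.array(a)/1.5);c2,d2=ray(t,np.array(b)/1.5)
    k=np.linalg.lstsq(np.c_[d1,-d2],c2-c1,rcond=None)[0];return c1+k[0]*d1,c2+k[1]*d2
print(tri((675,290),(413,123)))
rel((.6153,-.0355,.067),87.1)
E
```

```text
[ 0.78116586 -0.03432224  0.        ] [ 0.77850525 -0.05712455  0.        ]
(array([ 0.79712902, -0.0456651 ,  0.12321378]), array([ 0.79742666, -0.04529871,  0.12329491]))
[[1.5, 1.4, 135.4], [0.0, -0.0, -0.003]]
```

{"op": "send_rows", "data": {"rows": [[[1.5,1.5,40],[0,0,0]],[[1.5,1.5,90],[0,0,0]],[[1.5,1.5,120],[0,0,0]],[[1.5,1.5,134.5],[0,0,0]],[[1.5,1.5,134.5],[0,0,0]],[[1.5,1.5,134.5],[0,0,0]]]}}

```text
time_s: 18.8
tool_pos: [0.6169, -0.0355, 0.0699]
orientation: [[0.053, 0.999, 0.003], [0.999, -0.053, -0.0], [-0.0, 0.003, -1.0]]
ft_force: [0.7, 0.1, 0.4]
finger_gap: 0.0851
gripper_force: 0.0
```

{"op": "send_rows", "data": {"rows": [[[0,0,0],[0,0,0]],[[0,0,0],[0,0,0]],[[0,0,0],[0,0,0]],[[0,0,0],[0,0,0]],[[0,0,0],[0,0,0]],[[0,0,0],[0,0,0]],[[0,0,0],[0,0,0]],[[0,0,0],[0,0,0]]], "hand": 1, "squeeze": 50}}

```text
time_s: 19.8
tool_pos: [0.6147, -0.0351, 0.0682]
orientation: [[0.052, 0.999, -0.002], [0.999, -0.052, 0.0], [-0.0, -0.002, -1.0]]
ft_force: [-5.6, 0.2, 5.7]
finger_gap: 0.0093
gripper_force: 49.0
```

```bash
python3 - <<'E'
from h import *
s=arm.get_state();R=s["orientation"];print(s["tool_pos"],s["ft_force"],s["moment"],s["finger_gap"],np.degrees(np.arctan2(R[1,0],R[0,0])),s["q"])
E
```

```text
[ 0.61470297 -0.03513906  0.0681559 ] [-5.59416698  0.18778288  5.73605656] [0.05991426 0.94439467 0.04010946] 0.009349674875832627 87.00351131012995 [-8.26014393e+00  1.01346770e+01  1.05501389e+02 -1.31461587e-02
  6.44861371e+01 -5.25797950e+00]
```

{"op": "send_rows", "data": {"rows": [[[0,-0.8,0],[0,0,0]],[[0,-0.8,0],[0,0,0.05]],[[0,-0.8,0],[0,0,0.15]],[[0,-0.8,0],[0,0,0.25]],[[0,-0.8,0],[0,0,0.35]],[[0,-0.8,0],[0,0,0.45]],[[0,-0.8,0],[0,0,0.55]],[[0,-0.8,0],[0,0,0.65]],[[0,-0.8,0],[0,0,0.75]],[[0,-0.8,0],[0,0,0.85]],[[0,-0.8,0],[0,0,0.9]],[[0,-0.8,0],[0,0,0.9]]]}}

```text
time_s: 21.3
tool_pos: [0.6163, -0.036, 0.0683]
orientation: [[0.814, 0.58, 0.004], [0.58, -0.814, -0.002], [0.002, 0.004, -1.0]]
ft_force: [4.5, -3.7, -1.6]
finger_gap: 0.009
gripper_force: 48.8
```

```bash
python3 - <<'E'
from h import *
s=arm.get_state();R=s["orientation"];print(s["tool_pos"],s["ft_force"],s["moment"],s["finger_gap"],np.degrees(np.arctan2(R[1,0],R[0,0])))
w=arm.snapshot("wrist");save(w,"w7.png",crop=(170,70,350,250),k=3.3)
E
```

```text
[ 0.61626282 -0.03602041  0.06825956] [ 4.492335   -3.66153044 -1.56559402] [-0.5964286  -0.66471017  0.12076419] 0.00898250931775577 35.470775231174784
```

View pics/w7.png

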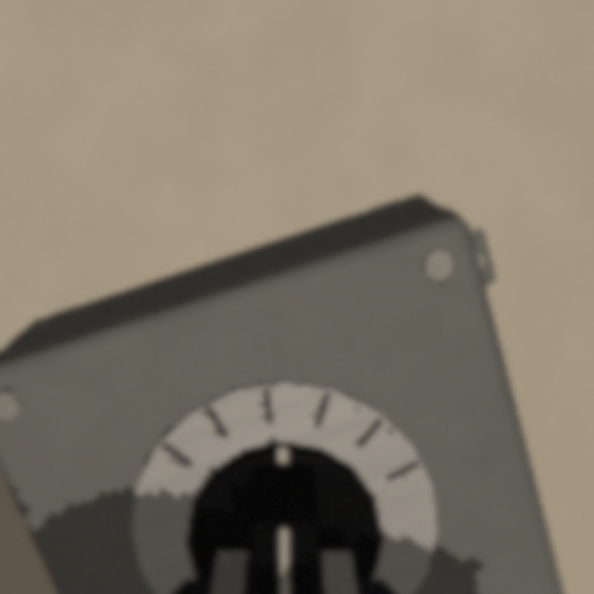

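The pointer is midway between the second (268,405) and third (322,410) stop marks, aligned with the tool, as expected for 0.9 rad. I go on to 1.178.

{"op": "send_rows", "data": {"rows": [[[0,0.4,0],[0,0,0.06]],[[0,0.4,0],[0,0,0.13]],[[0,0.4,0],[0,0,0.19]],[[0,0.4,0],[0,0,0.24]],[[0,0.4,0],[0,0,0.27]],[[0,0.4,0],[0,0,0.28]],[[0,0.4,0],[0,0,0.28]],[[0,0.4,0],[0,0,0.28]]]}}

```text
time_s: 22.35
tool_pos: [0.6166, -0.0366, 0.0683]
orientation: [[0.943, 0.333, 0.004], [0.333, -0.943, -0.002], [0.003, 0.003, -1.0]]
ft_force: [4.9, -4.3, -2.1]
finger_gap: 0.0088
gripper_force: 48.8
```

```bash
python3 - <<'E'
from h import *
s=arm.get_state();R=s["orientation"];yaw=np.degrees(np.arctan2(R[1,0],R[0,0]));print(s["tool_pos"],s["ft_force"],s["moment"],s["finger_gap"],yaw)
w=arm.snapshot("wrist");save(w,"w8.png",crop=(190,160,330,260),k=5.7)
b=(.6153,-.0355);C=lambda a,r,z:proj(w,(b[0]+r*np.cos(a),b[1]+r*np.sin(a),z))
for y in (53.3,): 
  for i in range(6):
    a=np.radians(y+33.75-22.5*i);print(i,np.round((C(a,.027,.057)-[190,160]+.5)*5.7))
print((C(0,0,.064)-[190,160]+.5)*5.7)
E
```

```text
[ 0.61655476 -0.03655693  0.06828364] [ 4.88499311 -4.31679481 -2.14843858] [-0.73735574 -0.8287649   0.10684887] 0.008787974595727372 19.436381055032506
0 [149. 316.]
1 [195. 246.]
2 [269. 199.]
3 [358. 182.]
4 [447. 199.]
5 [521. 246.]
[358.53755447 420.08052616]
```

View pics/w8.png

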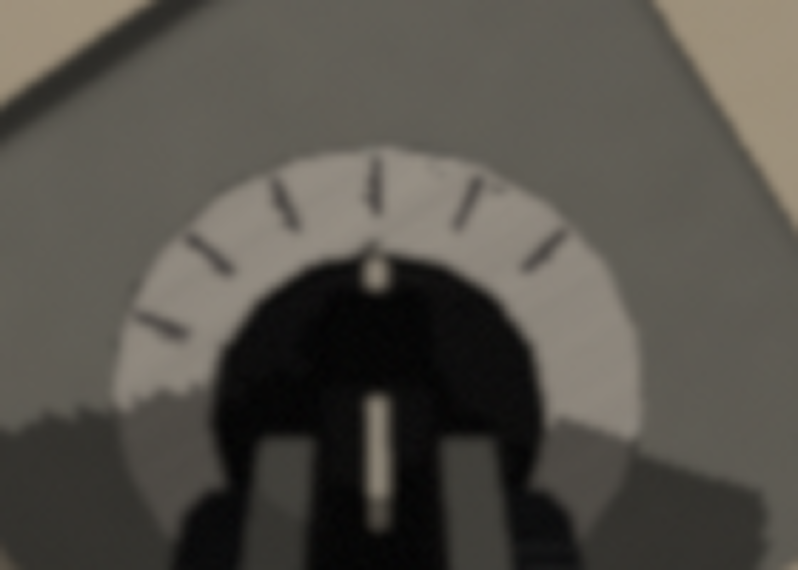

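The pointer (376,272) lies right under the third stop mark (375,185), the fourth mark counting from rest. I hand in while holding.

```bash
python3 -c "
from bench import arm
print(arm.job_done())"
```

```text
the job is handed in; nothing more can be done
None
```

The tray is fully home against the slot's rear stop. The knob is at its third click by the scale marks, and the gripper was still holding it when I handed the job in at about 22 s. I last saw the dish upright as the pan entered the slot, and the box roof hid it after that.

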